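# Unstack the wax gating parts into their trays

## Task

Take the stack of green wax parts apart from the top down, one part at a time, and put each straight into the white tray of its own shape: the round pouring cup in the round tray, the hexagonal puck in the hexagonal tray, the square block in the square tray and the oblong bar in the oblong tray. Set each part down gently, same side up as it stood and flat on the tray's floor inside the rim; do not drop the wax, and leave the finished wax tree and the amber jar where they stand.

Things in the scene. Friction and masses are not known exactly. Their poses are not given: they have to be found in the camera images.
- cup: Top of the stack: green wax pouring cup standing mouth down, a solid turned part 60 mm tall: round mouth 38 mm in diameter and 10 mm high at the bottom, tapering between 10 and 22 mm height to a straight round stem 26 mm in diameter up to the top at 60 mm. Grip it by the stem. About 40 g. Origin: centre of the underside; z up.
- hexagon: Second from the top: green wax regular hexagonal prism, 46 mm across flats (53 mm across corners), 30 mm tall, about 52 g. Origin: centre of the underside; z up; y is square to one pair of flats (so +-46/2 mm along y are flats), the others at 60 degree steps.
- block: Third from the top: green wax square block 62 x 62 mm, 30 mm tall, about 110 g. Origin: centre of the underside; x and y square to its sides; z up.
- bar: Bottom of the stack, resting on the table: green wax oblong bar, 140 mm along x, 54 mm along y, 30 mm tall, about 210 g. Origin: centre of the underside; z up. The parts rest loosely on one another, each roughly centred on the one below with its own yaw; the whole stack is 150 mm tall.
- tray_round: Fixed shallow white plastic tray, round, 56 mm inside diameter. Floor 3 mm thick (its upper face at z = 3 mm), rim 3 mm thick with its top at z = 8 mm, so the rim stands 5 mm above the floor. Place of the cup. Origin: centre of the underside, on the table; z up.
- tray_hexagon: Fixed shallow white plastic tray, a regular hexagon 64 mm across flats inside. Floor 3 mm thick (its upper face at z = 3 mm), rim 3 mm thick with its top at z = 8 mm, so the rim stands 5 mm above the floor. Place of the hexagonal puck (any yaw of the puck fits). Origin: centre of the underside, on the table; z up; y square to one pair of sides.
- tray_square: Fixed shallow white plastic tray, a square 80 x 80 mm inside. Floor 3 mm thick (its upper face at z = 3 mm), rim 3 mm thick with its top at z = 8 mm, so the rim stands 5 mm above the floor. Place of the square block. Origin: centre of the underside, on the table; z up; x and y square to its sides.
- tray_oblong: Fixed shallow white plastic tray, an oblong 158 mm along x by 72 mm along y inside. Floor 3 mm thick (its upper face at z = 3 mm), rim 3 mm thick with its top at z = 8 mm, so the rim stands 5 mm above the floor. Place of the oblong bar (lengthwise, so the bar's x along the tray's x, either way round). Origin: centre of the underside, on the table; z up.
- wax_tree: Bystander, loose: finished green wax tree, a round foot 68 mm in diameter with an upright mast carrying small hook-shaped patterns, 150 mm tall, about 70 mm wide. Not to be moved. Origin: centre of the underside; z up.
- jar: Bystander, loose: amber glass jar with a black cap, 56 mm in diameter, 70 mm tall. Not to be moved. Origin: centre of the underside; z up.
Mind the look-alikes: they are no part of the job. What is shaped like the tray_round but blue or brown is not meant.

How it is judged:
On the way, in this order (a step that is already met when the one before it is completed fails the run):
1. the cup lies in the round tray, let go (horizontal distance between cup and tray_round below 0.014 m and z of cup in the frame of tray_round between 0 and 0.0055 m and angle between cup's own z axis and vertical below 0.05 rad and contact force between the fingers and cup below 0.1 N), for 0.2 s.
2. the hexagonal puck lies in the hexagon tray, let go, and the parts placed before it still lie in theirs (horizontal distance between cup and tray_round below 0.014 m and z of cup in the frame of tray_round between 0 and 0.0055 m and angle between each of cup, hexagon's own z axis and vertical below 0.05 rad and horizontal distance between hexagon and tray_hexagon below 0.014 m and z of hexagon in the frame of tray_hexagon between 0 and 0.0055 m and contact force between the fingers and hexagon below 0.1 N), for 0.2 s.
3. the square block lies in the square tray, let go, and the parts placed before it still lie in theirs (horizontal distance between cup and tray_round below 0.014 m and z of cup in the frame of tray_round between 0 and 0.0055 m and angle between each of cup, hexagon, block's own z axis and vertical below 0.05 rad and horizontal distance between hexagon and tray_hexagon below 0.014 m and z of hexagon in the frame of tray_hexagon between 0 and 0.0055 m and horizontal distance between block and tray_square below 0.014 m and z of block in the frame of tray_square between 0 and 0.0055 m and contact force between the fingers and block below 0.1 N), for 0.2 s.
4. the oblong bar lies in the oblong tray, let go, and the parts placed before it still lie in theirs (horizontal distance between cup and tray_round below 0.014 m and z of cup in the frame of tray_round between 0 and 0.0055 m and angle between each of cup, hexagon, block, bar's own z axis and vertical below 0.05 rad and horizontal distance between hexagon and tray_hexagon below 0.014 m and z of hexagon in the frame of tray_hexagon between 0 and 0.0055 m and horizontal distance between block and tray_square below 0.014 m and z of block in the frame of tray_square between 0 and 0.0055 m and horizontal distance between bar and tray_oblong below 0.014 m and z of bar in the frame of tray_oblong between 0 and 0.0055 m and contact force between the fingers and bar below 0.1 N), for 0.2 s.
At the end, for the whole second after the job is handed in: Cup in the round tray, hexagonal puck in the hexagonal tray, square block in the square tray, bar in the oblong tray: each centre within 14 mm of its tray's centre, its underside on the tray's floor (less than 5.5 mm above the tray's underside), upright within 0.05 rad, and at rest (horizontal distance between cup and tray_round below 0.014 m and z of cup in the frame of tray_round between 0 and 0.0055 m and angle between each of cup, hexagon, block, bar's own z axis and vertical below 0.05 rad and linear speed of each of cup, hexagon, block, bar below 0.02 m/s and angular speed of each of cup, hexagon, block, bar below 0.2 rad/s and horizontal distance between hexagon and tray_hexagon below 0.014 m and z of hexagon in the frame of tray_hexagon between 0 and 0.0055 m and horizontal distance between block and tray_square below 0.014 m and z of block in the frame of tray_square between 0 and 0.0055 m and horizontal distance between bar and tray_oblong below 0.014 m and z of bar in the frame of tray_oblong between 0 and 0.0055 m); the robot touches nothing.
It fails at once if a wax part falls freely (faster than 0.7 m/s with no finger on it, a drop of about 25 mm) ((linear speed of cup above 0.7 m/s and contact force between the fingers and cup below 0.1 N) or (linear speed of hexagon above 0.7 m/s and contact force between the fingers and hexagon below 0.1 N) or (linear speed of block above 0.7 m/s and contact force between the fingers and block below 0.1 N) or (linear speed of bar above 0.7 m/s and contact force between the fingers and bar below 0.1 N)).
It fails at once if the wax tree is moved by more than 30 mm or tipped (distance of wax_tree from where it was at the start of the episode above 0.03 m or angle between wax_tree's own z axis and vertical above 0.3 rad).
It fails at once if the jar is moved by more than 30 mm or tipped (distance of jar from where it was at the start of the episode above 0.03 m or angle between jar's own z axis and vertical above 0.3 rad).
It also fails if it takes over 120 s, if anything falls off the work surface, if the arm or the gripper's body presses on something with over 40 N, if the wrist force passes 120 N, or if a joint passes its speed limit or range.

## Robot

A 6-joint arm with a two-finger parallel gripper is mounted at the origin on the work surface. World frame = base frame: x ahead of the robot, y to its left, z up, the work surface at z = 0. Lengths are in m, angles in rad, forces in N, time in s.
With the tool pointing down it reaches from about 0.35 to 0.8 m from the base axis. Payload 7.3 kg.
Tool frame: the origin (TCP) lies between the finger pads; the fingertips stand 25 mm ahead of it and the grasp point (between the pads) lies 6 mm ahead of it (r.tip_extent is the distance from the TCP to the fingertips, in m); z points along the fingers, y is the line along which they close (so a half turn about z gives the same grasp; the last joint's range is limited). The gripper opens to 85 mm and grips with 20 to 120 N. Pads are 22 mm wide; open, the fingers measure 114 mm over their backs; the gripper's body (76 mm by 85 mm) begins 54 mm behind the grasp point. The pads swing forward as they close: fully open they stand 13 mm farther back than shut.
Start: joints at [1.135, 0.342, 1.524, -0, 1.275, -0.146], TCP at [0.15, 0.503, 0.256] pointing down, gripper open.
Joint ranges: [-2.53, 2.53], [-0.77, 2.02], [0.04, 2.7], [-1, 4.14], [0.28, 2.66], [-3.11, 3.11]. Speed limits (rad/s): [2.57, 2.57, 3.14, 3.14, 3.14, 3.14].

## Interface

Orientations are given as a unit quaternion [x, y, z, w].
In Python, from workcell import r, command_gripper, optics gives the robot as it stands. The module is installed in compiled form; this text tells all that it offers. Calls block until the motion is done:
- r.reach(position, orientation): joint-space move of the TCP to a pose.
- r.move_straight(position, orientation=None, speed=0.15, max_force=None): straight line of the TCP; orientation=None keeps the orientation; speed is the mean speed in m/s. With max_force (N) it stops when the force on the tool has changed by that much, and returns True; else False.
- r.movej(angles): joint-space move.
- command_gripper(opening, force=None): finger opening in m; force is the grip in N (None keeps the last); returns when the fingers have stopped.
- r.hold(seconds).
- r.solve_ik(position, orientation): joint angles nearest the present ones, or None.
- r.read_state(): the state.
- optics.get_image(name): name is "scene" or "top" or "wrist"; returns (picture, depth): 480x640x3 uint8, red, green, blue; 480x640 float32, m along the optical axis (not along the pixel's ray), 0 where there is no reading.
- optics.camera_model(name): a dict with "K" (3x3 intrinsics, pixels), "R" (3x3) and "t" (3): a world point X has camera coordinates R X + t; the wrist camera has in their place "tool_from_camera" (4x4, takes a point from camera to tool coordinates, whose origin is the TCP and whose axes are the flange's). Camera axes: x right, y down, z forward; pixel columns grow to the right and rows downward; lengths in m; the calibration is good to about 2 mm. A picture is of the moment at which its call begins: read the wrist's pose just before it. camera_model takes no time and is no camera call.
A pose or a line that the arm cannot do raises r.PlanningError and nothing moves.
- r.finish_job(): hands the job in; it is judged then, once.
The state is a dict: "time_s": time; "joint_positions": joint angles; "dq": joint speeds; "tau": joint torques, N m; "eef_pos": TCP position; "eef_rot": TCP orientation; "contact_force": force on the tool from outside, world axes, zero at the start; "torque": the same for the moment, N m; "grip_width": finger opening in m; "grip_force": force on a finger pad.
Only numpy, scipy, OpenCV 4.12 (cv2) and the standard library are available. Lean on these libraries where they do the work, as an engineer would, in place of code of your own. Each camera call takes 0.05 s, during which the arm holds its last target. There are 200 camera calls.

## Working session

There is one attempt and no reset: what is moved stays moved. The work goes in short steps, each a Python script; the robot and the scene stay as the last script left them, time stands still between calls to the robot, and variables do not carry over. Pictures are saved under pics/ and viewed, at most 14 in all, crops included, and the job is handed in when it is done.

```bash
mkdir -p pics
python3 - <<'E'
from workcell import r, optics
import numpy as np, cv2
for n in ("scene","top"):
    p,d=optics.get_image(n); np.savez(f"{n}.npz",p=p,d=d)
    cv2.imwrite(f"pics/{n}0.png",p[:,:,::-1])
    m=optics.camera_model(n); print(n,m["K"].round(1).tolist(),(-m["R"].T@m["t"]).round(3),m["R"].round(3).tolist(), (d>0).mean())
print(optics.camera_model("wrist"))
s=r.read_state(); print(s["eef_pos"],s["eef_rot"],s["time_s"],s["grip_width"])
E
```

```text
scene [[494.7, 0.0, 328.2], [0.0, 494.7, 239.7], [0.0, 0.0, 1.0]] [1.039 0.621 0.718] [[-0.711, 0.703, -0.007], [0.452, 0.45, -0.771], [-0.538, -0.551, -0.637]] 0.996025390625
top [[575.5, 0.0, 325.9], [0.0, 575.5, 234.7], [0.0, 0.0, 1.0]] [0.374 0.062 1.17 ] [[-0.008, -1.0, -0.022], [-0.992, 0.011, -0.129], [0.129, 0.021, -0.991]] 0.9961002604166667
{'K': array([[410.45797774,   0.        , 320.56026721],
       [  0.        , 410.45797774, 237.30683895],
       [  0.        ,   0.        ,   1.        ]]), 'tool_from_camera': array([[-7.19858611e-04, -9.56870696e-01, -2.90513259e-01,
         7.32073961e-02],
       [ 9.99999585e-01, -5.26697534e-04, -7.43087862e-04,
        -8.59233275e-04],
       [ 5.58026383e-04, -2.90513673e-01,  9.56870678e-01,
        -1.16068017e-01],
       [ 0.00000000e+00,  0.00000000e+00,  0.00000000e+00,
         1.00000000e+00]])}
[0.14986197 0.50282735 0.25569816] [ 1.44378807e-01  9.89522254e-01 -6.56541795e-04 -1.92238583e-04] 0.1 0.08544408417523486
```

View pics/scene0.png

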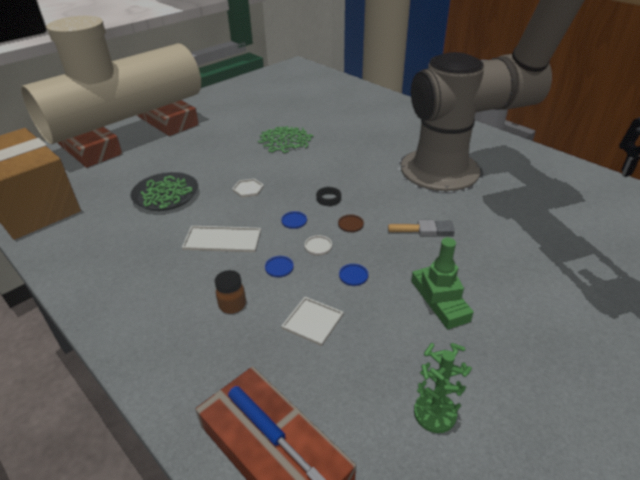

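View pics/top0.png

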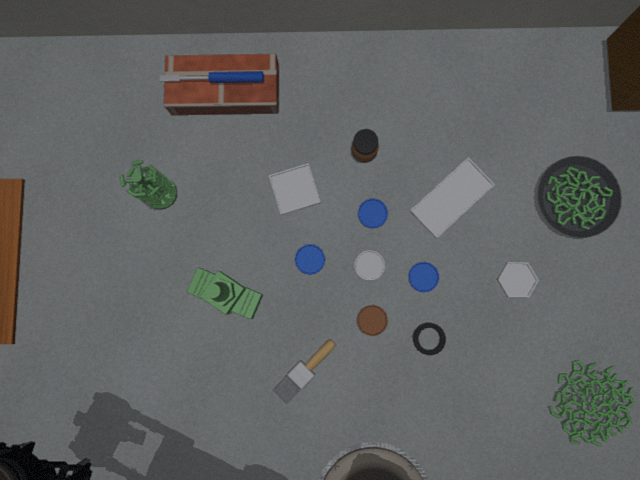

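The scene view shows the stack at about (445,285), with the tree at (437,385) and the jar at (230,292). In the top view the stack is at (225,292) and the tree at (150,185). The white trays there are round (370,265), hexagonal (518,279), square (295,189) and oblong (452,197). The blue and brown discs are decoys. Next I'll triangulate all of these.

```bash
cat > h.py <<'E'
from workcell import r, command_gripper, optics
import numpy as np, cv2
from scipy.spatial.transform import Rotation as Rn
def cam(name):                       # K, camera-to-world rotation, camera centre (at this moment)
    m=optics.camera_model(name)
    if name!="wrist": return m["K"],m["R"].T,-m["R"].T@m["t"]
    s=r.read_state(); T=m["tool_from_camera"]; Q=Rn.from_quat(s["eef_rot"]).as_matrix()
    return m["K"],Q@T[:3,:3],Q@T[:3,3]+s["eef_pos"]
def rays(c,uv):
    uv=np.atleast_2d(np.asarray(uv,float)); return np.c_[(uv-c[0][:2,2])/c[0][0,0],np.ones(len(uv))]@c[1].T
def onplane(c,uv,z):
    d=rays(c,uv); return c[2]+d*((z-c[2][2])/d[:,2])[:,None]
def tri(c1,u1,c2,u2):                # midpoint of two rays and their miss
    a,b=rays(c1,u1)[0],rays(c2,u2)[0]; s=np.linalg.lstsq(np.c_[a,-b],c2[2]-c1[2],rcond=None)[0]
    p,q=c1[2]+s[0]*a,c2[2]+s[1]*b; return (p+q)/2,np.linalg.norm(p-q)
def cloud(c,d,mask):
    v,u=np.nonzero(mask&(d>0)); return c[2]+rays(c,np.c_[u,v])*d[v,u][:,None]
def green(p):
    h=cv2.cvtColor(p,cv2.COLOR_RGB2HSV); return (h[...,0]>45)&(h[...,0]<80)&(h[...,1]>90)&(h[...,2]>25)
def white(p):
    h=cv2.cvtColor(p,cv2.COLOR_RGB2HSV); return (h[...,1]<35)&(h[...,2]>150)
def blobs(m,amin=150):
    cs,_=cv2.findContours(m.astype(np.uint8),cv2.RETR_EXTERNAL,cv2.CHAIN_APPROX_NONE)
    return [c[:,0] for c in cs if cv2.contourArea(c)>amin]
def cen(c):
    m=cv2.moments(c); return np.array([m["m10"],m["m01"]])/m["m00"]
def rect(xy):                        # centre, sides (long first), yaw of long side
    (c,s,a)=cv2.minAreaRect((np.asarray(xy)*1000).astype(np.float32))
    if s[0]<s[1]: s,a=s[::-1],a+90
    return np.array(c)/1000,np.array(s)/1000,np.radians(a)
def down(phi):                       # tool down, closing line (tool y) at world angle phi
    x=np.array([np.sin(phi),-np.cos(phi),0]); y=np.array([np.cos(phi),np.sin(phi),0])
    return Rn.from_matrix(np.c_[x,y,np.cross(x,y)]).as_quat()
E
python3 - <<'E'
from h import *
D={n:np.load(n+".npz") for n in("top","scene")}; C={n:cam(n) for n in D}
B={n:[b for b in blobs(white(D[n]["p"]),150)] for n in D}
print("scene white",[(cen(b).round(),cv2.contourArea(b)) for b in B["scene"]])
for b in B["top"]:
    best=min(B["scene"],key=lambda q:tri(C["top"],cen(b),C["scene"],cen(q))[1])
    P,e=tri(C["top"],cen(b),C["scene"],cen(best)); w=onplane(C["top"],b,0.008)
    print(cen(b).round(),"tri",P.round(4),"miss",e.round(4),"plane",onplane(C["top"],cen(b),.008)[0].round(4),"rect",rect(w[:,:2]), "scene rect",rect(onplane(C["scene"],best,.008)[:,:2]))
for n in D:
    P=cloud(C[n],D[n]["d"],green(D[n]["p"]))
    P=P[np.hypot(P[:,0]-.38,P[:,1]-.26)<.11] if n else P
    print(n,np.histogram(P[:,2],np.arange(-.005,.165,.01)))
    for z in(.15,.09,.06,.03):
        q=P[abs(P[:,2]-z)<.004]
        if len(q)>5: print(z,len(q),q.mean(0).round(4),rect(q[:,:2]))
E
```

```text
scene white [(array([313., 321.]), 1275.0), (array([318., 245.]), 268.0), (array([223., 238.]), 1224.5), (array([248., 187.]), 233.0), (array([ 21., 148.]), 345.5), (array([24., 44.]), 298.0), (array([105.,  10.]), 2435.0)]
top (array([0, 1, 8, 3, 2, 7, 7, 1, 0, 4, 6, 5, 1, 0, 0, 0]), array([-0.005,  0.005,  0.015,  0.025,  0.035,  0.045,  0.055,  0.065,
        0.075,  0.085,  0.095,  0.105,  0.115,  0.125,  0.135,  0.145,
        0.155]))
0.06 6 [0.4203 0.2797 0.0581] (array([0.40724191, 0.28409048]), array([0.05934503, 0.05130984]), np.float64(2.5252169356222405))
scene (array([  3, 139, 129, 597, 146, 159, 368, 103,  97, 176,  98,  73,  51,
        41,  42,  97]), array([-0.005,  0.005,  0.015,  0.025,  0.035,  0.045,  0.055,  0.065,
        0.075,  0.085,  0.095,  0.105,  0.115,  0.125,  0.135,  0.145,
        0.155]))
0.15 94 [0.4134 0.2878 0.1488] (array([0.41370477, 0.28795078]), array([0.0228657 , 0.02049019]), np.float64(0.34709035079175876))
0.09 147 [0.4226 0.2939 0.0896] (array([0.41929602, 0.29229636]), array([0.04621911, 0.03013053]), np.float64(2.208829137063083))
0.06 346 [0.4251 0.2969 0.0592] (array([0.41238657, 0.2889628 ]), array([0.06414513, 0.05956243]), np.float64(0.9577060840851473))
0.03 567 [0.4276 0.3169 0.0294] (array([0.42075125, 0.28941296]), array([0.13995575, 0.05622317]), np.float64(1.299799312696995))
```

```bash
sed -i 's/x=np.array(\[np.sin(phi),-np.cos(phi),0\])/x=np.array([-np.sin(phi),np.cos(phi),0])/' h.py
cat > look.py <<'E'
from h import *
def look(x,y,z,phi,tag):
    r.reach([x,y,z],down(phi)); r.hold(.3); c=cam("wrist"); p,d=optics.get_image("wrist")
    np.savez(tag+".npz",p=p,d=d,K=c[0],R=c[1],t=c[2]); cv2.imwrite(f"pics/{tag}.png",p[:,:,::-1])
def load(tag):
    f=np.load(tag+".npz"); return (f["K"],f["R"],f["t"]),f["p"],f["d"]
E
python3 - <<'E'
from look import *
p=np.load("top.npz")["p"]; h=cv2.cvtColor(p,cv2.COLOR_RGB2HSV)
for u,v in((370,265),(518,279),(295,189),(452,197),(240,230),(225,292),(200,282),(245,300),(232,280)): print((u,v),h[v,u])
look(.415,.288,.34,1.28,"w1"); look(.36,.24,.36,1.28-1.2,"w2")
print(r.read_state()["time_s"],r.read_state()["joint_positions"])
a,b=load("w1")[1],load("w2")[1]
cv2.imwrite("pics/w12.png",cv2.resize(np.hstack([a,b])[:,:,::-1],(800,300)))
for t in("w1","w2"):
    c,p,d=load(t); P=cloud(c,d,green(p)); print(t,np.histogram(P[:,2],np.arange(-.005,.165,.01))[0])
    for z in(.15,.09,.06,.03):
        q=P[abs(P[:,2]-z)<.004]
        if len(q)>5: print(z,len(q),q.mean(0).round(4),[np.round(k,4) for k in rect(q[:,:2])])
E
```

```text
(370, 265) [120   7 149]
(518, 279) [132   9 149]
(295, 189) [114   9 148]
(452, 197) [114   8 152]
(240, 230) [100  13 114]
(225, 292) [60 73 66]
(200, 282) [ 58  82 130]
(245, 300) [ 60  83 108]
(232, 280) [ 58  86 101]
3.1917 [4.10513921e-01 1.02245292e-01 1.55227744e+00 1.18857668e-05
 1.48734868e+00 3.30259615e-01]
w1 [  36 1082  128 3438  217  240 1666  250  173  956  469  372  261  383
  489  857]
0.15 846 [0.412  0.288  0.1484] [array([0.5092, 0.3525]), array([0.2667, 0.0244]), np.float64(0.5892)]
0.09 875 [0.4476 0.3218 0.0891] [array([0.5037, 0.3662]), array([0.2949, 0.0491]), np.float64(0.6928)]
0.06 1628 [0.4076 0.2987 0.0585] [array([0.4968, 0.3678]), array([0.3097, 0.0712]), np.float64(0.7309)]
0.03 3410 [0.4084 0.2909 0.0285] [array([0.4725, 0.352 ]), array([0.3239, 0.0991]), np.float64(0.7681)]
w2 [  51 1753  109 3449  252  360 1799  365  133  726  365  265  201   47
   56  835]
0.15 830 [0.4085 0.2853 0.1485] [array([0.4083, 0.2852]), array([0.0254, 0.0243]), np.float64(1.3443)]
0.09 692 [0.4384 0.3115 0.089 ] [array([0.5027, 0.343 ]), array([0.2693, 0.0487]), np.float64(0.5464)]
0.06 1760 [0.4232 0.3071 0.0587] [array([0.4932, 0.3555]), array([0.2896, 0.0738]), np.float64(0.6701)]
0.03 3417 [0.412  0.297  0.0285] [array([0.4713, 0.3515]), array([0.3215, 0.0983]), np.float64(0.7732)]
```

View pics/w12.png

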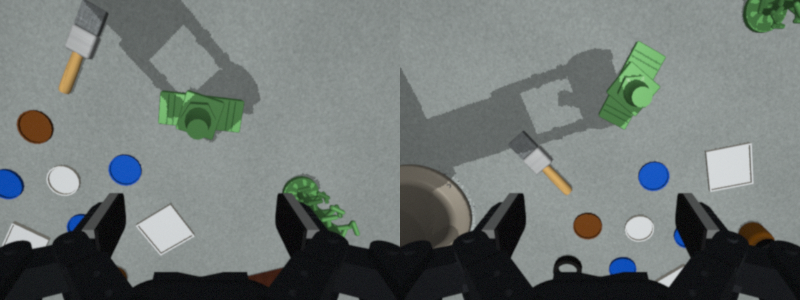

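The wrist pictures show the stack clearly: cup top at (198,122) on the left and (637,93) on the right, with its layers twisted against one another. The trays are visible at the edges. Now I'll get the tray positions from two views using looser top-camera masks, and the cup from all views.

```bash
cat >> look.py <<'E'
def white_t(p):
    h=cv2.cvtColor(p,cv2.COLOR_RGB2HSV); return (h[...,1]<25)&(h[...,2]>133)
def green_t(p):
    h=cv2.cvtColor(p,cv2.COLOR_RGB2HSV); return (h[...,0]>48)&(h[...,0]<75)&(h[...,1]>50)
E
python3 - <<'E'
from look import *
f=lambda x:np.round(x,4).tolist()
V={n:(cam(n),np.load(n+".npz")["p"],np.load(n+".npz")["d"]) for n in("top","scene")}
V.update({t:load(t) for t in("w1","w2")})
Bt=[b for b in blobs(white_t(V["top"][1]),400) if cen(b)[1]<330 and cen(b)[1]>120]; Bs=blobs(white(V["scene"][1]),200)
Bw={t:[b for b in blobs(white(V[t][1]),800)] for t in("w1","w2")}
for b in Bt:
    q=min(Bs,key=lambda q:tri(V["top"][0],cen(b),V["scene"][0],cen(q))[1])
    P,e=tri(V["top"][0],cen(b),V["scene"][0],cen(q))
    print(cen(b).round(),cv2.contourArea(b),"tri",f(P),"miss",f(e),"sceneplane",f(onplane(V["scene"][0],cen(q),.008)[0][:2]))
    w=onplane(V["top"][0],b,.008)[:,:2]; print("   top rect",[f(k) for k in rect(w)])
    print("   scene rect",[f(k) for k in rect(onplane(V["scene"][0],q,.008)[:,:2])])
for t in Bw:
    for b in Bw[t]: print(t,cen(b).round(),[f(k) for k in rect(onplane(V[t][0],b,.008)[:,:2])])
U={}
for t,(c,p,d) in V.items():
    m=green_t(p) if t=="top" else green(p); P=cloud(c,d,m); P=P[np.hypot(P[:,0]-.412,P[:,1]-.288)<.09]
    for z in(.15,.09,.06,.03):
        q=P[abs(P[:,2]-z)<.005]; U.setdefault(z,[]).append(q)
        print(t,z,len(q),f(q.mean(0)),[f(k) for k in rect(q[:,:2])])
    h=d.copy(); X=np.zeros(d.shape+(3,)); v,u=np.nonzero(m&(d>0)); X[v,u]=cloud(c,d,m)
    cm=blobs((abs(X[...,2]-.15)<.006)&(np.hypot(X[...,0]-.412,X[...,1]-.288)<.04),20)
    if cm: b=max(cm,key=len); U.setdefault("cup",[]).append((c,cen(b))); print("  cup plane",f(onplane(c,cen(b),.15)[0]))
K=U["cup"]
for i in range(len(K)):
    for j in range(i): print("cup tri",i,j,[f(k) for k in tri(*K[i],*K[j])])
for z in(.15,.09,.06,.03): print("union",z,[f(k) for k in rect(np.vstack(U[z])[:,:2])])
t=V["top"]; X=cloud(t[0],t[2],green_t(t[1])); X=X[(X[:,1]>.33)&(X[:,2]>.01)]; print("tree",f(X.min(0)),f(X.max(0)))
print(r.tip_extent)
E
```

```text
[517. 280.] 865.0 tri [0.4313, -0.297, 0.0019] miss 0.0022 sceneplane [0.437, -0.2902]
   top rect [[0.4314, -0.2973], [0.0757, 0.068], 1.5609]
   scene rect [[0.4371, -0.29], [0.063, 0.0617], 1.6066]
[369. 265.] 634.5 tri [0.4628, -0.0011, 0.0013] miss 0.0004 sceneplane [0.4683, 0.0046]
   top rect [[0.4624, -0.0009], [0.0585, 0.0566], 1.5605]
   scene rect [[0.4679, 0.0046], [0.0526, 0.0511], 1.7152]
[294. 189.] 1522.5 tri [0.6224, 0.1517, -0.0011] miss 0.0007 sceneplane [0.6279, 0.1574]
   top rect [[0.6224, 0.1515], [0.0858, 0.085], 1.8631]
   scene rect [[0.6242, 0.1527], [0.0845, 0.0842], 0.2942]
[452. 197.] 2900.0 tri [0.6007, -0.1731, 0.0009] miss 0.0014 sceneplane [0.6047, -0.1646]
   top rect [[0.6005, -0.1724], [0.1636, 0.0778], 2.3011]
   scene rect [[0.6042, -0.1655], [0.1562, 0.068], 2.3039]
w1 [ 38. 378.] [[0.5639, -0.1338], [0.0792, 0.0614], 0.7482]
w1 [253. 365.] [[0.6006, 0.1314], [0.1421, 0.1122], 0.2953]
w1 [ 99. 290.] [[0.463, -0.0014], [0.0633, 0.0627], 2.8515]
w1 [497. 263.] [[0.566, 0.4621], [0.1418, 0.0897], 0.9878]
w1 [337. 258.] [[0.5133, 0.2785], [0.1058, 
[... 1749 characters left out ...]
62, 0.0604], 0.9687]
w2 0.03 3391 [0.4094, 0.2955, 0.0285] [[0.4079, 0.2897], [0.1374, 0.0532], 1.1688]
  cup plane [0.4081, 0.2855, 0.15]
cup tri 1 0 [[0.4098, 0.2865, 0.1449], 0.0012]
cup tri 2 0 [[0.4087, 0.2858, 0.1488], 0.0014]
cup tri 2 1 [[0.4091, 0.2852, 0.1438], 0.0004]
cup tri 3 0 [[0.4088, 0.2857, 0.1497], 0.0012]
cup tri 3 1 [[0.4091, 0.2852, 0.1438], 0.0005]
cup tri 3 2 [[0.4091, 0.2851, 0.1444], 0.0001]
union 0.15 [[0.4096, 0.2859], [0.028, 0.0255], 0.9519]
union 0.09 [[0.4097, 0.2863], [0.0538, 0.0477], 0.1619]
union 0.06 [[0.4103, 0.289], [0.0662, 0.0637], 0.9702]
union 0.03 [[0.4131, 0.2899], [0.1433, 0.0651], 1.1408]
tree [0.135, 0.3301, 0.01] [0.6508, 0.5596, 0.4266]
0.025
```

Everything agrees. The cup is at (.408,.2855) with its top at z≈.149, and the layer heights come out at .09, .06 and .03 as they should. Tray positions from two views match to within about 2 mm. I'll move the cup now.

```bash
cat > act.py <<'E'
from look import *
def st(s): 
    q=r.read_state(); print(s,"t",round(q["time_s"],1),"pos",q["eef_pos"].round(4),"w",round(q["grip_width"],4),"gf",round(q["grip_force"],1),"F",np.round(q["contact_force"],1))
def pick(xy,phi,tcpz,open_,force=30):
    r.reach([*xy,tcpz+.08],down(phi)); command_gripper(open_)
    print("hit",r.move_straight([*xy,tcpz],down(phi),.08,max_force=6)); st("at")
    command_gripper(0,force); r.hold(.2); st("gripped")
    r.move_straight([*xy,tcpz+.02],None,.04); r.move_straight([*xy,.25],None,.15); st("lifted")
def place(xy,phi,tcpz,open_):
    z0=r.read_state()["eef_pos"][2]
    r.move_straight([*xy,z0],down(phi),.2); r.move_straight([*xy,tcpz+.02],None,.12); r.hold(.2)
    print("touch",r.move_straight([*xy,tcpz-.003],None,.02,max_force=3)); st("down")
    command_gripper(open_); r.hold(.3); st("open")
    r.move_straight([*xy,tcpz+.06],None,.1); r.move_straight([*xy,.25],None,.2)
E
python3 - <<'E'
from act import *
pick([.4083,.2856],.6,.142,.06,25); place([.4628,-.001],.6,.142-.087,.05)
look(.408,.287,.30,.6,"w3"); st("look")
c,p,d=load("w3"); P=cloud(c,d,green(p)); P=P[np.hypot(P[:,0]-.412,P[:,1]-.288)<.09]
for z in(.09,.06,.03):
    q=P[abs(P[:,2]-z)<.004]; print(z,len(q),q.mean(0).round(4),[np.round(k,4) for k in rect(q[:,:2])])
p,d=optics.get_image("top"); P=cloud(cam("top"),d,green_t(p)); P=P[np.hypot(P[:,0]-.463,P[:,1])<.05]; q=P[P[:,2]>.055]
print("cup",len(q),q.mean(0).round(4),[np.round(k,4) for k in rect(q[:,:2])])
cv2.imwrite("pics/t3.png",np.hstack([p[150:350,150:550,::-1],cv2.resize(load("w3")[1][:,:,::-1],(267,200))]))
E
```

```text
hit False
at t 5.4 pos [0.4086 0.2858 0.1425] w 0.0601 gf 0.0 F [-0.3  0.1  0.4]
gripped t 6.0 pos [0.4085 0.2857 0.1424] w 0.0254 gf 25.5 F [ 0.  -0.1  5.1]
lifted t 7.4 pos [0.4078 0.2854 0.2491] w 0.0251 gf 25.1 F [-0.3  0.  -0.3]
touch True
down t 11.7 pos [ 0.4628 -0.0009  0.0553] w 0.0253 gf 25.6 F [-0.5  0.2  3.5]
open t 12.3 pos [ 0.4622 -0.0009  0.0549] w 0.0501 gf 0.0 F [0.5 0.5 0.1]
look t 15.4 pos [0.4083 0.2864 0.2999] w 0.0496 gf 0.0 F [-0.4  0.3 -0.8]
0.09 2655 [0.4084 0.2859 0.0885] [array([0.4085, 0.2858]), array([0.0511, 0.0459]), np.float64(2.268)]
0.06 1858 [0.4032 0.2989 0.0584] [array([0.4081, 0.288 ]), array([0.062 , 0.0604]), np.float64(0.9657)]
0.03 4006 [0.4097 0.2965 0.0285] [array([0.4074, 0.2902]), array([0.1379, 0.0534]), np.float64(1.1659)]
cup 144 [ 0.4628 -0.      0.0615] [array([4.628e-01, 1.000e-04]), array([0.0248, 0.0244]), np.float64(1.1309)]
```

View pics/t3.png

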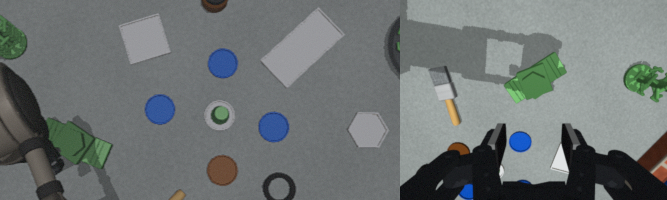

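The cup stands in the round tray (crop pixel (220,115), top at z .0615, centred to about 1 mm). The hexagon is now clear in both views, so I'll move it next.

```bash
cat >> act.py <<'E'
def layers(tag,zs):
    c,p,d=load(tag); P=cloud(c,d,green(p)); P=P[np.hypot(P[:,0]-.41,P[:,1]-.288)<.09]
    for z in zs: q=P[abs(P[:,2]-z)<.004]; print(z,len(q),q.mean(0).round(4),[np.round(k,4) for k in rect(q[:,:2])])
def placed(xy,rad,z,out):
    p,d=optics.get_image("top"); P=cloud(cam("top"),d,green_t(p)); P=P[np.hypot(P[:,0]-xy[0],P[:,1]-xy[1])<rad]; q=P[P[:,2]>z-.008]
    print("placed",len(q),q.mean(0).round(4),[np.round(k,4) for k in rect(q[:,:2])]); cv2.imwrite(out,p[100:380,100:600,::-1])
E
python3 - <<'E'
from act import *
pick([.4085,.2859],.697,.092,.07,30); place([.4313,-.297],-.01,.035,.062)
look(.408,.287,.30,.6,"w4"); st("look"); layers("w4",(.06,.03)); placed([.4313,-.297],.05,.033,"pics/t4.png"); placed([.4628,-.001],.05,.063,"pics/x.png")
E
```

```text
hit False
at t 17.5 pos [0.4088 0.2861 0.0925] w 0.0702 gf 0.0 F [ 0.9 -0.2  0.4]
gripped t 18.1 pos [0.4088 0.2861 0.0926] w 0.0458 gf 31.5 F [-0.2 -0.8  5.6]
lifted t 19.8 pos [0.4081 0.2857 0.2491] w 0.0455 gf 30.8 F [ 1.  -0.1 -0.3]
touch True
down t 25.7 pos [ 0.4312 -0.2969  0.0355] w 0.0454 gf 31.5 F [-0.2  0.2  4.3]
open t 26.3 pos [ 0.4308 -0.2966  0.035 ] w 0.0619 gf 0.0 F [-0.9 -0.   0.5]
look t 30.4 pos [0.4082 0.2868 0.3   ] w 0.0622 gf 0.0 F [-0.2  1.2 -0.1]
0.06 4623 [0.4076 0.2889 0.0584] [array([0.4082, 0.2881]), array([0.0619, 0.0603]), np.float64(0.9685)]
0.03 4022 [0.4097 0.2964 0.0285] [array([0.4073, 0.2902]), array([0.1379, 0.0538]), np.float64(1.1622)]
placed 400 [ 0.4314 -0.2944  0.0316] [array([ 0.4315, -0.2954]), array([0.0499, 0.0474]), np.float64(0.4981)]
placed 144 [ 4.628e-01 -1.000e-04  6.180e-02] [array([ 0.463, -0.   ]), array([0.0251, 0.0244]), np.float64(2.339)]
```

View pics/t4.png

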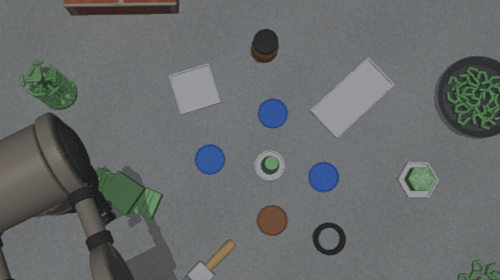

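The hexagon sits flat in its tray (crop pixel (419,179)), and the cup is still in place at (270,164). The block is next.

Run:
```python
from act import *
pick([.4082,.2882],.9675-np.pi/2,.062,.082,35); place([.6224,.1516],.293-np.pi/2,.035,.076)
look(.408,.29,.28,.6,"w5"); st("look"); layers("w5",(.03,)); placed([.6224,.1516],.06,.033,"pics/t5.png")
```

```text
hit False
at t 33.1 pos [0.4085 0.2884 0.0624] w 0.0821 gf 0.0 F [-0.5  0.2  0.5]
gripped t 33.7 pos [0.4085 0.2884 0.0626] w 0.0611 gf 38.8 F [-0.5 -0.3  5.6]
lifted t 35.6 pos [0.4078 0.288  0.2491] w 0.0611 gf 38.1 F [ 0.2  0.2 -1.7]
touch True
down t 39.9 pos [0.6223 0.1516 0.0357] w 0.0611 gf 38.8 F [-1.6  0.7  3.6]
open t 40.5 pos [0.6215 0.1515 0.0347] w 0.0763 gf 0.0 F [-0.1  0.8 -0.2]
look t 43.9 pos [0.4082 0.2899 0.2799] w 0.0759 gf 0.0 F [-0.1 -0.7 -0.3]
0.03 8594 [0.4082 0.292  0.0285] [array([0.408 , 0.2899]), array([0.1379, 0.0528]), np.float64(1.1635)]
placed 887 [0.6223 0.1512 0.0319] [array([0.6229, 0.1514]), array([0.0618, 0.0602]), np.float64(0.2931)]
```

View pics/t5.png

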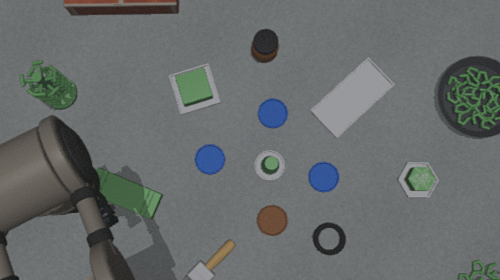

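The block is flat in the square tray (crop pixel (194,87)), with its yaw matched. The bar is the last part.

Run:
```python
from act import *
pick([.4082,.29],1.1635-np.pi/2,.032,.075,50); place([.6005,-.173],2.301-np.pi/2,.035,.068)
r.reach([.40,.2,.3],down(.6)); st("end")
for xy,R,z in(([.6005,-.173],.1,.033),([.6224,.1516],.06,.033),([.4313,-.297],.05,.033),([.4628,-.001],.05,.063)): placed(xy,R,z,"pics/t6.png")
```

```text
hit False
at t 46.2 pos [0.4085 0.2902 0.0324] w 0.0745 gf 0.0 F [-0.2  0.3 -0.4]
gripped t 46.7 pos [0.4086 0.2902 0.0327] w 0.0527 gf 53.4 F [ 0.1 -0.6  6.3]
lifted t 48.9 pos [0.4078 0.2898 0.2492] w 0.0529 gf 52.6 F [ 0.7 -0.4 -2.4]
touch True
down t 54.4 pos [ 0.6004 -0.173   0.0358] w 0.0528 gf 53.4 F [-0.4  1.4  4.9]
open t 55.0 pos [ 0.5996 -0.1727  0.0346] w 0.0679 gf 0.0 F [ 0.1  0.  -0.5]
end t 58.2 pos [0.4006 0.1996 0.2998] w 0.068 gf 0.0 F [-0.7  0.1  0. ]
placed 1782 [ 0.599  -0.1718  0.0317] [array([ 0.5997, -0.1723]), array([0.1412, 0.0521]), np.float64(2.302)]
placed 890 [0.6222 0.151  0.0318] [array([0.6228, 0.1513]), array([0.0617, 0.0605]), np.float64(0.2974)]
placed 407 [ 0.4318 -0.2941  0.0313] [array([ 0.4322, -0.2954]), array([0.0523, 0.0435]), np.float64(1.5641)]
placed 142 [4.628e-01 1.000e-04 6.160e-02] [array([4.63e-01, 1.00e-04]), array([0.0246, 0.0243]), np.float64(1.1734)]
```

View pics/t6.png

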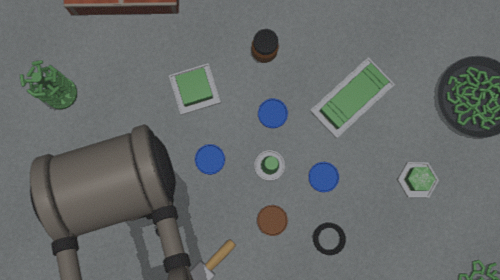

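All four parts lie inside their trays: bar (353,97), block (194,87), hexagon (419,179) and cup (270,164). The tree and the jar are where they were.

```bash
python3 -c "
from workcell import r
print(r.finish_job())"
```

```text
the job is handed in; nothing more can be done
None
```

I moved all four wax parts from the stack into their matching trays, flat and centred to within about 2 mm by the top camera; the tree and jar were not touched, and I handed the job in after about 58 s of robot time (no verdict was returned).

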